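Uncover the culture pot and hold the lens boom at its second long mark

ROBOT

A 6-joint arm with a two-finger parallel gripper is mounted at the origin on a cart in front of the work surface, level with it; the furniture and walls round the work are solid. World frame = base frame: x ahead of the robot, y to its left, z up, the work surface at z = 0. Lengths are in m, angles in rad, forces in N, time in s.
With the tool pointing down it reaches from about 0.4 to 0.825 m from the base axis. Payload 7 kg.
Tool frame: the origin (TCP) lies between the finger pads; the fingertips stand 11 mm ahead of it and the grasp point (between the pads) lies 8 mm behind it; z points along the fingers, y is the direction in which the jaws open and shut (so a half turn about z gives the same grasp; the last joint's range is limited). The gripper opens to 85 mm and grips with 20 to 120 N. Pads are 22 mm wide; open, the fingers measure 114 mm over their backs; the gripper's body (76 mm by 85 mm) begins 54 mm behind the grasp point. The pads swing forward as they close: fully open they stand 13 mm farther back than shut.
Start: joints at [1.573, 0.359, 0.012, 0, -1.224, -0.288], TCP at [0.19, 0.648, 0.242] pointing down, gripper open.
Joint ranges: [-3.07, 3.07], [-1.43, 2.12], [-1.02, 1.25], [-3.03, 1.67], [-3.05, -0], [-3.03, 3.03]. Speed limits (rad/s): [2.39, 2.39, 3.01, 3.14, 3.14, 3.14].

INTERFACE

Orientations are given as a rotation vector (axis times angle).
In Python, from plant import arm, grab_frame, get_calibration, spotter gives the robot as it stands.
- The arm moves only by the tool arm_command, never from a script. Its argument "rows" is a list of rows, each a list of 3 entries, a list of its own where there are three numbers: the shift along the tool's x, y, z in m, then the turn, a rotation vector about the tool's x, y, z in rad, then the closure in counts, from 0 (fully open) to 255 (shut). A call has 1 to 5 rows; each row shifts and turns the pose as measured when the row begins, along the tool's axes as they then stand; what a row does not reach is not made up. A row lasts 1/8 s, in which the tool goes at most 62.5 mm and 10.7 degrees, less where a joint would pass 70% of its speed; a pose out of reach is approached as far as the arm can. A call with a gripper value outside its range is refused whole. The fingers move at their own pace and stop on an object; "grip_force" is the grip in N (left out, the last holds). Time passes only in rows, so rows that do not move let the fingers close. It gives the time, the measured TCP pose, the force and the opening at its end, in the units of the state.
- arm.observe(): the state, without advancing time (a new reading comes with each control period).
- grab_frame(name): name is "scene" or "top" or "wrist"; returns the picture (420x560x3 uint8, red, green, blue); there is no depth.
- get_calibration(name): a dict with "mtx" (3x3 intrinsics, pixels), "eye" and "attitude" of the camera in the world; the wrist camera has in their place "tool_from_camera" (4x4, takes a point from camera to tool coordinates, whose origin is the TCP and whose axes are the flange's). Camera axes: x right, y down, z forward; pixel columns grow to the right and rows downward; lengths in m; the calibration is good to about 2 mm. A picture is of the moment at which its call begins: read the wrist's pose just before it. get_calibration takes no time and is no camera call.
- arm.sign_off(): hands the job in, once; it reports no verdict.
Trained networks look in the newest picture that a camera, given by its name, has taken for a name from the list of things; names that differ only in an ending like _2 or _b are one class to them, and where a whole thing is asked for, a point or a joint stands for the part that bears it (a point fixed in the world has none). Each returns a list of dicts, best first, with "p" (0 to 1); they miss things now and then, are a little off and sometimes report something else, mostly with a low value. They report only what shows in the picture. A call takes as long as a camera call. They do not tell look-alikes from the thing itself.
- spotter.trace(camera, query): "pixels" (420x560 bool, what is visible of it) and "xy" ([column, row] in pixels, amid what is visible of it).
The state is a dict: "clock": time; "joint_positions": joint angles; "qd": joint speeds; "joint_efforts": joint torques, N m; "tool_pos": TCP position; "ee_rot": TCP orientation; "force": force on the tool from outside, world axes, zero at the start; "wrist_torque": the same for the moment, N m; "gripper_width": finger opening in m.
Only numpy, scipy, OpenCV 4.12 (cv2) and the standard library are available. Lean on these libraries where they do the work, as an engineer would, in place of code of your own. Each camera call takes 0.05 s, during which the arm holds its last target.

TASK

Get the culture in the small steel pot ready for a look through the lens: lift the loose lid off the pot by its knob and set it down gently, knob up, on the free table top well clear of the pot. Then squeeze the black grip of the telescoping lens boom so that its lock button is pressed in, pull the boom straight out until the second long scale mark (100 mm) stands at the mouth of the sleeve, with the lens over the open pot, and finish while still holding the grip there, because a spring pulls the boom back. Leave the pot and the other things on the table where they are.

Things in the scene. Friction and masses are not known exactly. Their poses are not given: they have to be found in the camera images.
- stand: Fixed grey stand of the lens boom: foot plate 110 x 130 x 14 mm, post, and a level square sleeve (24 mm square, 160 mm long, axis 125 mm above the table). Origin on the table top below the sleeve. z up; the boom slides out of the sleeve along -y; the lock button is on the -x side. The sleeve's mouth lies at y = -60 mm in this frame. Place and yaw vary. Shelves hang over x > 0.6.
- boom_slide (a joint): Pull-out of the boom (16 mm square bar), m: 0 = in and locked, 0.13 = end stop. Marks on the bar's top come out of the sleeve's mouth: short every 10 mm, long every 50; the second long one is at the mouth at 0.100. A spring pulls it in with 2.4 N at 0, 3.2 N at 0.10. The lock blocks it within 2 mm of 0 unless the button is pressed 4 mm or more; from 0.02 out the lock no longer acts.
- button_press (a joint): Lock button pressed in, m: 0 = out, 0.006 = fully in. Spring: 2 N to start, 5 N fully in. A ribbed grey plate, 26 mm along the boom x 30 mm high, on the -x side (stand frame, towards the robot) of the black grip; stands 8 mm proud, 2 mm when fully in. It travels with the boom.
- boom: The sliding boom: bar, lens head, and a black grip by which it is squeezed and pulled: 30 mm across the boom (38 mm with the button out, 32 mm with it in), 36 mm along it, from 112 to 172 mm above the table. Axes as the stand's; its origin is the stand's origin carried along with the boom: for the grip use grip_point.
- grip_point (a point): Point in the middle of the black grip, at the height of the lock button's middle, 153 mm above the table (19 mm below the grip's top): squeeze here across the boom (stand x direction) from above, one finger on the button, the other on the plain face. At home it lies 45 mm in front of the sleeve's mouth.
- lens (a point): Centre of the lens at the underside of the lens head (upright grey cylinder, 47 mm diameter, from 87 to 146 mm above the table) at the end of the boom, 65 mm beyond the grip point along the boom.
- pot: Loose round steel pot, 90 mm diameter, 55 mm high, wall 4 mm, 0.7 kg, with a culture dish in it. Origin at the centre of its underside, z up. It stands on the table below the place where the lens is at the 100 mm mark (within 6 mm).
- pot_lid: Loose round steel lid, 96 mm diameter, 40 mm high with its knob, 0.12 kg. Origin at the centre of its underside, z up; a 72 mm plug 5 mm deep hangs loosely into the pot. On the pot the origin is 50 mm above the table, set down flat it is at 0. Its knob blocks the lens head's way over the pot. The table to the right (-y) of the pot is free for 0.18 m.
- lid_knob (a point): Centre of the lid's round knob (26 mm diameter, 19 mm high), 30 mm above the lid's origin, on its axis.
- petri_dish: Bystander: loose covered dish, 63 mm diameter, 16 mm high, on the table behind and below the boom. Origin at the centre of its underside.
- dropper_bottle: Bystander: loose white dropper bottle, 24 mm diameter, 68 mm high, on the robot's side of the boom. Origin at the centre of its underside.
- lab_timer: Bystander: loose flat white timer, 66 x 66 x 19 mm, on the table to the right. Origin at the centre of its underside.
Things that resemble listed ones, but are neither listed nor needed, are in the scene too. What is shaped like the pot_lid but orange is not meant.

How it is judged:
By the outcome, as a careful person would: the job done as asked, in the order asked, and still so for the second after the job is handed in, while the arm keeps its last pose, push and grip.
It also fails if it takes over 48 s, if anything falls off the work surface, if the arm or the gripper's body presses on something with over 40 N, if the wrist force passes 120 N, or if a joint passes its speed limit or range.

## Working session

There is one attempt and no reset: what is moved stays moved. The work goes in short steps, Python scripts to look and compute and a tool call to move; the robot and the scene stay as the last step left them, time stands still between calls to the robot, and variables do not carry over. Pictures are saved under pics/ and viewed, and the job is handed in when it is done.

Besides the shell and the picture viewer there is one more tool, called after "Request:" as name(argument=value, ...), one argument or row to a line, values as JSON. arm_command: Moves the arm, as the interface text tells. Its arguments: {"type":"object","properties":{"rows":{"type":"array"},"grip_force":{"type":"number"}},"required":["rows"]}

```bash
ls; mkdir -p pics; python3 - <<'E'
from plant import arm, grab_frame, get_calibration, spotter
import cv2
s=arm.observe(); print({k:s[k] for k in ['clock','tool_pos','ee_rot','gripper_width','force']})
for n in ['scene','top']:
    im=grab_frame(n); cv2.imwrite(f'pics/{n}0.png',im[:,:,::-1]); print(n,get_calibration(n))
    for q in ['pot_lid','pot','boom','grip_point','lens','stand','button_press','lid_knob','petri_dish','dropper_bottle','lab_timer']:
        print(q,[(round(d['p'],2),[int(v) for v in d['xy']],int(d['pixels'].sum())) for d in spotter.trace(n,q)][:4])
print(arm.observe()['clock'], get_calibration('wrist'))
E
```

```text
pics
{'clock': 0.0, 'tool_pos': array([0.19020978, 0.64716679, 0.24135377]), 'ee_rot': array([ 3.10790503e+00, -4.47355172e-01, -1.18739422e-04]), 'gripper_width': 0.08537310308887194, 'force': array([-0.32647708,  0.08055562, -0.3924857 ])}
scene {'mtx': array([[503.01820002,   0.        , 279.9270107 ],
       [  0.        , 503.01820002, 208.27614916],
       [  0.        ,   0.        ,   1.        ]]), 'eye': array([-0.84713792, -0.74287069,  0.89584627]), 'attitude': array([-1.81441537,  1.13792844, -0.69213518])}
pot_lid [(0.92, [348, 249], 396), (0.77, [258, 215], 341), (0.16, [193, 189], 1338)]
pot [(0.56, [258, 228], 337), (0.16, [217, 195], 585)]
boom [(0.72, [218, 191], 523)]
grip_point [(0.88, [221, 192], 606)]
lens [(0.57, [215, 192], 640)]
stand [(0.8, [193, 188], 1353)]
button_press [(0.59, [209, 186], 77)]
lid_knob [(0.92, [347, 246], 369), (0.56, [258, 215], 331)]
petri_dish []
dropper_bottle [(0.64, [216, 223], 112)]
lab_timer [(0.92, [390, 271], 312), (0.41, [194, 191], 1524)]
top {'mtx': array([[466.86780807,   0.        , 277.82683422],
       [  0.        , 466
[... 527 characters left out ...]
81, [200, 188], 351), (0.2, [194, 211], 683)]
dropper_bottle [(0.47, [203, 231], 65)]
lab_timer [(0.94, [417, 223], 500), (0.36, [197, 209], 621), (0.19, [248, 208], 965)]
1.2 {'mtx': array([[301.98022002,   0.        , 279.28544365],
       [  0.        , 301.98022002, 210.97131338],
       [  0.        ,   0.        ,   1.        ]]), 'tool_from_camera': array([[ 2.96408003e-04, -9.62416811e-01, -2.71576498e-01,
         6.91401807e-02],
       [ 9.99999464e-01,  5.54618675e-04, -8.74031786e-04,
        -9.98528575e-04],
       [ 9.91804282e-04, -2.71576094e-01,  9.62416460e-01,
        -1.31309208e-01],
       [ 0.00000000e+00,  0.00000000e+00,  0.00000000e+00,
         1.00000000e+00]])}
```

```bash
python3 - <<'E'
import cv2
a=cv2.imread('pics/top0.png'); cv2.imwrite('pics/top0c.png',cv2.resize(a[130:290,90:460],(0,0),fx=2.15,fy=2.15,interpolation=cv2.INTER_CUBIC))
a=cv2.imread('pics/scene0.png'); cv2.imwrite('pics/scene0c.png',cv2.resize(a[120:320,130:430],(0,0),fx=2.6,fy=2.6,interpolation=cv2.INTER_CUBIC))
E
```

```text
(no output)
```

View pics/top0c.png

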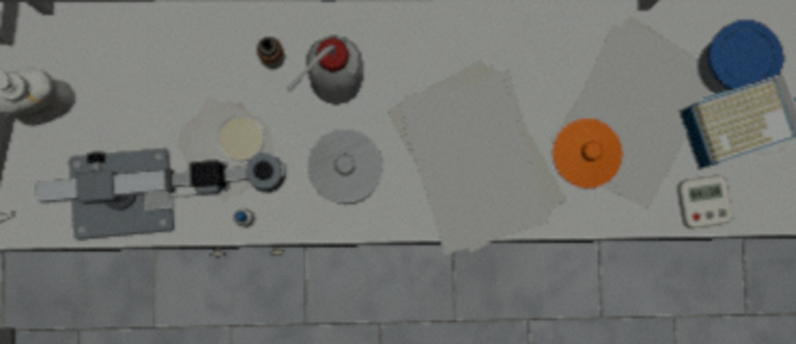

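View pics/scene0c.png

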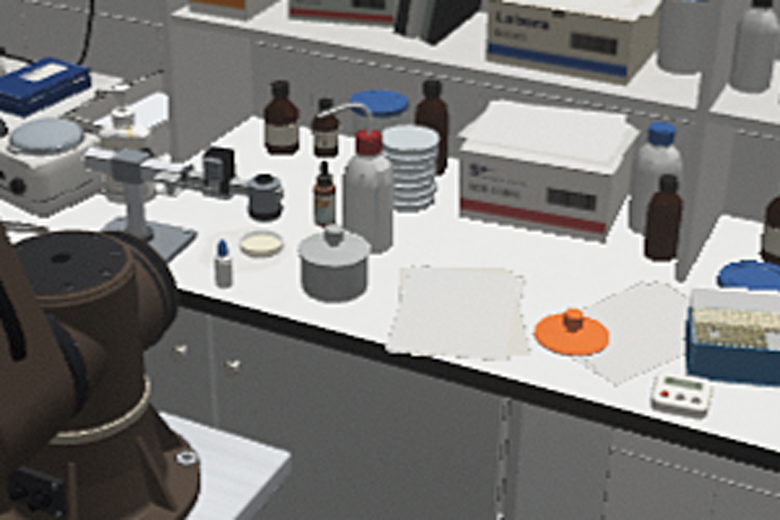

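```bash
cat > h.py <<'E'
import numpy as np, cv2
from scipy.spatial.transform import Rotation as R
from plant import arm, grab_frame, get_calibration, spotter
def cam(n,s=None):
    c=get_calibration(n); K=c['mtx']
    if n=='wrist':
        s=s or arm.observe(); T=np.eye(4); T[:3,:3]=R.from_rotvec(s['ee_rot']).as_matrix(); T[:3,3]=s['tool_pos']
        T=T@c['tool_from_camera']; return K,T[:3,:3],T[:3,3]
    return K,R.from_rotvec(c['attitude']).as_matrix(),np.array(c['eye'])
def px2w(C,uv,z):
    K,A,e=C; d=A@np.linalg.inv(K)@np.array([uv[0],uv[1],1.]); return e+d*(z-e[2])/d[2]
def w2px(C,p):
    K,A,e=C; q=K@(A.T@(np.array(p)-e)); return q[:2]/q[2]
def totool(d,s=None):
    s=s or arm.observe(); return R.from_rotvec(s['ee_rot']).as_matrix().T@np.array(d)
E
python3 - <<'E'
from h import *
C=cam('top'); S=cam('scene')
print('att',C[1].round(2))
cr=lambda u,v:(u/2.15+90,v/2.15+130)
cs=lambda u,v:(u/2.6+130,v/2.6+120)
for n,p,q,z in [('lidcentre',(345,166),None,.06),('knob',(345,163),(334,231),.09),('grip',(208,176),(219,150),.172),('lens',(266,170),(264,183),.146),('orange',(588,153),None,.02),('timer',(705,201),None,.019),('dropper',(243,216),None,.06),('redcap',(333,52),None,.15),('paperL',(390,110),None,0),('paperR',(565,200),None,0),('sleeve mouth',(172,181),None,.137),('sleeve back',(38,190),None,.137),('edge',(345,243),None,0)]:
    print(n,px2w(C,cr(*p),z).round(3), px2w(S,cs(*q),z).round(3) if q else '')
E
```

```text
att [[-0.02 -1.    0.09]
 [-1.    0.02 -0.04]
 [ 0.04 -0.09 -1.  ]]
lidcentre [ 0.485 -0.035  0.06 ] 
knob [ 0.486 -0.036  0.09 ] [ 0.469 -0.046  0.09 ]
grip [0.465 0.122 0.172] [0.466 0.121 0.172]
lens [0.473 0.058 0.146] [0.453 0.047 0.146]
orange [ 0.501 -0.359  0.02 ] 
timer [ 0.434 -0.514  0.019] 
dropper [0.423 0.095 0.06 ] 
redcap [ 0.614 -0.024  0.15 ] 
paperL [ 0.565 -0.096  0.   ] 
paperR [ 0.44 -0.33  0.  ] 
sleeve mouth [0.463 0.17  0.137] 
sleeve back [0.454 0.328 0.137] 
edge [ 0.387 -0.033  0.   ]
```

```bash
cat >> h.py <<'E'
def rdown(xdir): # tool z down, tool x along horizontal dir
    x=np.array([xdir[0],xdir[1],0.]);x/=np.linalg.norm(x); z=np.array([0,0,-1.]); return np.column_stack([x,np.cross(z,x),z])
def plan(p,Rt,n,s=None):
    s=s or arm.observe(); P=np.array(s['tool_pos']);Q=R.from_rotvec(s['ee_rot']); Rt=R.from_matrix(Rt)
    rv=(Q.inv()*Rt).as_rotvec(); print('total turn deg',np.degrees(np.linalg.norm(rv)).round(1),'dist',np.linalg.norm(p-P).round(3))
    dp=(np.array(p)-P)/n
    for i in range(n):
        t=Q.inv().apply(dp); print([t.round(4).tolist(),(rv/n).round(4).tolist(),0]); Q=Q*R.from_rotvec(rv/n)
E
python3 - <<'E'
from h import *
plan(np.array([.475,.03,.31]),rdown((.08,-1)),13)
E
```

```text
total turn deg 69.1 dist 0.683
[[0.0344, 0.0394, -0.0052], [0.0, -0.0, 0.0927], 0]
[[0.0379, 0.0361, -0.0052], [0.0, -0.0, 0.0927], 0]
[[0.0411, 0.0324, -0.0052], [0.0, -0.0, 0.0927], 0]
[[0.0439, 0.0284, -0.0052], [0.0, -0.0, 0.0927], 0]
[[0.0463, 0.0243, -0.0052], [0.0, -0.0, 0.0927], 0]
[[0.0484, 0.0199, -0.0052], [0.0, -0.0, 0.0927], 0]
[[0.05, 0.0153, -0.0052], [0.0, -0.0, 0.0927], 0]
[[0.0512, 0.0106, -0.0052], [0.0, -0.0, 0.0927], 0]
[[0.052, 0.0058, -0.0052], [0.0, -0.0, 0.0927], 0]
[[0.0523, 0.001, -0.0052], [0.0, -0.0, 0.0927], 0]
[[0.0522, -0.0039, -0.0052], [0.0, -0.0, 0.0927], 0]
[[0.0516, -0.0087, -0.0052], [0.0, -0.0, 0.0927], 0]
[[0.0506, -0.0134, -0.0052], [0.0, -0.0, 0.0927], 0]
```

Request:
arm_command(
  rows=[
    [[0.0, 0.0, -0.03], [0, 0, 0.05], 0],
    [[0.037, 0.037, -0.02], [0, 0, 0.092], 0],
    [[0.04, 0.034, -0.01], [0, 0, 0.092], 0],
    [[0.043, 0.03, -0.005], [0, 0, 0.092], 0],
    [[0.045, 0.026, -0.005], [0, 0, 0.092], 0],
  ],
)

```text
clock: 1.82
tool_pos: [0.2796, 0.4553, 0.3125]
ee_rot: [2.942, -1.095, 0.003]
force: [0.3, -0.2, -0.5]
gripper_width: 0.0853
```

Request:
arm_command(
  rows=[
    [[0.047, 0.022, 0], [0, 0, 0.092], 0],
    [[0.05, 0.015, 0], [0, 0, 0.092], 0],
    [[0.052, 0.01, 0], [0, 0, 0.092], 0],
    [[0.052, 0.006, 0], [0, 0, 0.092], 0],
    [[0.052, 0.001, 0], [0, 0, 0.092], 0],
  ],
)

```text
clock: 2.45
tool_pos: [0.3975, 0.2129, 0.3155]
ee_rot: [-2.602, 1.754, -0.003]
force: [1.1, 0.7, -0.4]
gripper_width: 0.0854
```

```bash
python3 - <<'E'
from h import *
s=arm.observe(); print(s['clock'],s['joint_positions'].round(2),s['tool_pos'])
plan(np.array([.475,.03,.31]),rdown((.08,-1)),6)
E
```

```text
2.45 [ 0.93 -0.07 -0.33  0.   -1.3  -0.55] [0.39745008 0.2128903  0.31546064]
total turn deg 17.5 dist 0.199
[[0.0331, -0.0005, 0.0009], [-0.0007, 0.0002, 0.0508], 0]
[[0.033, -0.0022, 0.0009], [-0.0007, 0.0002, 0.0508], 0]
[[0.0329, -0.0039, 0.0009], [-0.0007, 0.0002, 0.0508], 0]
[[0.0326, -0.0056, 0.0009], [-0.0007, 0.0002, 0.0508], 0]
[[0.0323, -0.0072, 0.0009], [-0.0007, 0.0002, 0.0508], 0]
[[0.0319, -0.0088, 0.0009], [-0.0007, 0.0002, 0.0508], 0]
```

Request:
arm_command(
  rows=[
    [[0.043, -0.001, 0], [0, 0, 0.07], 0],
    [[0.043, -0.004, 0], [0, 0, 0.07], 0],
    [[0.043, -0.008, 0], [0, 0, 0.07], 0],
    [[0.042, -0.01, 0], [0, 0, 0.07], 0],
    [[0.025, -0.006, 0], [0, 0, 0.025], 0],
  ],
)

```text
clock: 3.08
tool_pos: [0.4766, 0.0217, 0.3171]
ee_rot: [-2.288, 2.14, -0.004]
force: [0.4, 0.5, 0.1]
gripper_width: 0.0856
```

Request:
arm_command(
  rows=[
    [[0, 0, 0], [0, 0, 0], 0],
  ],
)

```text
clock: 3.2
tool_pos: [0.4769, 0.0202, 0.317]
ee_rot: [-2.285, 2.144, -0.004]
force: [-0.2, -0.1, 0.3]
gripper_width: 0.0856
```

```bash
python3 - <<'E'
from h import *
s=arm.observe(); print(s['clock'],s['joint_positions'].round(2),s['tool_pos'])
im=grab_frame('wrist'); np.save('w1.npy',im); cv2.imwrite('pics/w1.png',im[:,:,::-1])
C=cam('wrist',s)
for q,z in [('pot_lid',.056),('lid_knob',.09),('pot',0),('grip_point',.172),('lens',.146),('button_press',.153),('boom',.137),('stand',.137),('petri_dish',.016),('dropper_bottle',.068)]:
    print(q,[(round(d['p'],2),d['xy'],int(d['pixels'].sum()),px2w(C,d['xy'],z).round(4)) for d in spotter.trace('wrist',q)][:2])
E
```

```text
3.2 [ 0.46 -0.02 -0.29 -0.   -1.3  -0.39] [0.4768783  0.02020767 0.31703721]
pot_lid [(0.9, [277.0, 133.3], 4676, array([ 0.486, -0.037,  0.056])), (0.56, [284.7, 259.6], 3584, array([0.4644, 0.1352, 0.056 ]))]
lid_knob [(0.63, [279.4, 133.7], 4710, array([ 0.4828, -0.0377,  0.09  ])), (0.28, [283.7, 258.8], 3512, array([0.4672, 0.1183, 0.09  ]))]
pot []
grip_point [(0.96, [281.1, 259.1], 3534, array([0.473 , 0.0807, 0.172 ]))]
lens [(0.74, [282.2, 260.6], 3591, array([0.4709, 0.0946, 0.146 ]))]
button_press [(0.59, [300.3, 288.0], 250, array([0.4492, 0.1226, 0.153 ]))]
boom [(0.73, [283.9, 259.7], 3506, array([0.4688, 0.0976, 0.137 ]))]
stand [(0.84, [282.5, 297.3], 6880, array([0.4671, 0.1454, 0.137 ])), (0.34, [243.5, 223.1], 1337, array([0.5154, 0.0573, 0.137 ]))]
petri_dish [(0.81, [240.4, 224.7], 1374, array([0.5333, 0.1011, 0.016 ])), (0.42, [282.7, 257.3], 3597, array([0.466 , 0.1502, 0.016 ]))]
dropper_bottle [(0.63, [315.2, 224.1], 345, array([0.4281, 0.0757, 0.068 ]))]
```

View pics/w1.png

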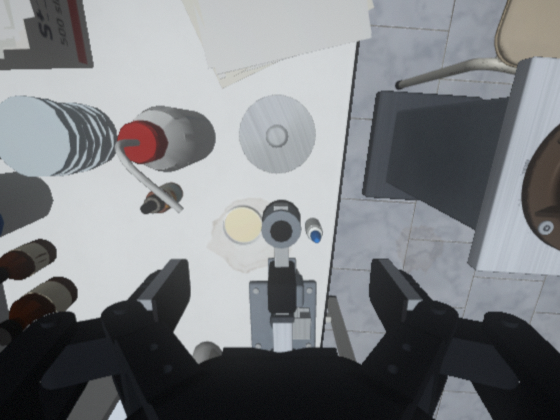

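```bash
python3 - <<'E'
import numpy as np,cv2
im=np.load('w1.npy')[:,:,::-1]
c=cv2.resize(im[190:350,220:340],(0,0),fx=3.7,fy=3.7,interpolation=cv2.INTER_CUBIC)
d=cv2.resize(im[85:185,230:325],(0,0),fx=3.5,fy=3.5,interpolation=cv2.INTER_CUBIC)
o=np.zeros((592,444+334,3),np.uint8); o[:c.shape[0],:444]=c; o[:d.shape[0],444:444+d.shape[1]]=d
cv2.imwrite('pics/w1c.png',o)
E
```

```text
(no output)
```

View pics/w1c.png

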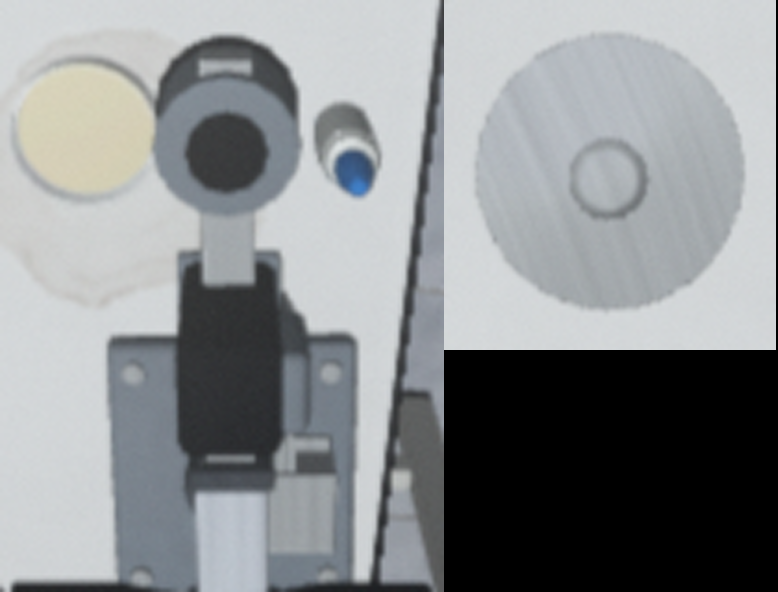

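```bash
python3 - <<'E'
from h import *
import scipy
s=arm.observe(); C=cam('wrist',s)
f=lambda u,v:(220+(u+.5)/3.7-.5,190+(v+.5)/3.7-.5)
g=lambda u,v:(230+(u-444+.5)/3.5-.5,85+(v+.5)/3.5-.5)
for n,p,z in [('lens top',f(227,146),.146),('lensL',f(154,146),.146),('lensR',f(300,146),.146),('grip back',f(231,457),.172),('gripL',f(179,400),.172),('gripR',f(280,400),.172),('gripL2',f(181,350),.172),('gripR2',f(281,350),.172),('bar',f(228,230),.133),('sleeve L',f(196,520),.137),('sleeve R',f(268,520),.137),('plate L',f(108,345),.014),('plate R',f(356,340),.014),('plate mid low',f(120,570),.014),('plate R low',f(352,570),.014),
 ('knob top',g(608,178),.0895),('lid c',g(610,171),.057),('lidL',g(475,171),.057),('lidR',g(745,171),.057),('petri',f(84,127),.016),('dropper tip',f(357,190),.068)]:
    print(n,np.round(p,1),px2w(C,p,z).round(4))
im=np.load('w1.npy')[250:320,260:310].astype(float); im=np.clip(im*4,0,255).astype(np.uint8)
cv2.imwrite('pics/g1.png',cv2.resize(im[:,:,::-1],(0,0),fx=8,fy=8,interpolation=cv2.INTER_CUBIC))
E
```

```text
lens top [281.  229.1] [0.4742 0.0602 0.146 ]
lensL [261.3 229.1] [0.4951 0.0617 0.146 ]
lensR [300.7 229.1] [0.4534 0.0588 0.146 ]
grip back [282.1 313.1] [0.4672 0.1445 0.172 ]
gripL [268.  297.7] [0.483  0.1272 0.172 ]
gripR [295.3 297.7] [0.4548 0.1252 0.172 ]
gripL2 [268.6 284.2] [0.4833 0.1115 0.172 ]
gripR2 [295.6 284.2] [0.4558 0.1095 0.172 ]
bar [281.3 251.8] [0.4717 0.0919 0.133 ]
sleeve L [272.6 330.2] [0.4751 0.1931 0.137 ]
sleeve R [292.1 330.2] [0.4517 0.1914 0.137 ]
plate L [248.8 282.9] [0.5164 0.2015 0.014 ]
plate R [315.9 281.5] [0.4093 0.1914 0.014 ]
plate mid low [252.1 343.7] [0.5061 0.3173 0.014 ]
plate R low [314.8 343.7] [0.3992 0.3094 0.014 ]
knob top [276.5 135.5] [ 0.486  -0.0335  0.0895]
lid c [277.1 133.5] [ 0.4859 -0.0348  0.057 ]
lidL [238.5 133.5] [ 0.5342 -0.0315  0.057 ]
lidR [315.6 133.5] [ 0.4376 -0.0381  0.057 ]
petri [242.3 224. ] [0.5299 0.1019 0.016 ]
dropper tip [316.1 241. ] [0.424  0.1013 0.068 ]
```

View pics/g1.png

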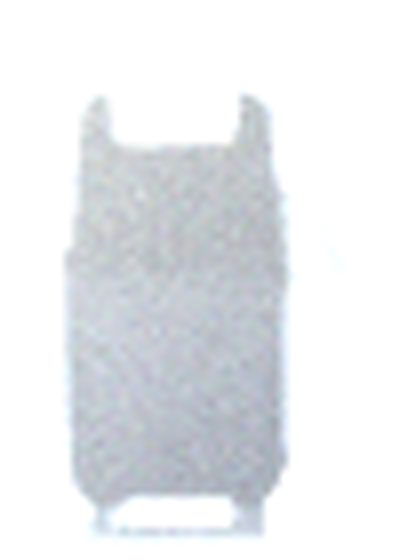

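```bash
python3 - <<'E'
from h import *
plan(np.array([.486,-.0345,.13]),rdown((.083,-1)),5)
E
```

```text
total turn deg 1.0 dist 0.196
[[0.0116, -0.0008, 0.0374], [-0.0016, 0.0008, -0.003], 0]
[[0.0115, -0.0008, 0.0374], [-0.0016, 0.0008, -0.003], 0]
[[0.0115, -0.0009, 0.0374], [-0.0016, 0.0008, -0.003], 0]
[[0.0115, -0.0009, 0.0374], [-0.0016, 0.0008, -0.003], 0]
[[0.0115, -0.0009, 0.0374], [-0.0016, 0.0008, -0.003], 0]
```

Request:
arm_command(
  rows=[
    [[0.016, -0.001, 0.03], [-0.002, 0.001, -0.003], 60],
    [[0.014, -0.001, 0.04], [-0.002, 0.001, -0.003], 60],
    [[0.012, -0.001, 0.04], [-0.002, 0.001, -0.003], 60],
    [[0.01, -0.001, 0.04], [-0.002, 0.001, -0.003], 60],
    [[0.006, -0.001, 0.037], [0, 0, -0.003], 60],
  ],
)

```text
clock: 4.38
tool_pos: [0.49, -0.0345, 0.1288]
ee_rot: [-2.31, 2.118, -0.008]
force: [-0.2, -0.1, 1.0]
gripper_width: 0.0651
```

Request:
arm_command(
  rows=[
    [[0, 0, 0], [0, 0, 0], 60],
  ],
)

```text
clock: 4.5
tool_pos: [0.4883, -0.0351, 0.1265]
ee_rot: [-2.312, 2.122, -0.003]
force: [0.1, -0.2, 0.6]
gripper_width: 0.0654
```

```bash
python3 - <<'E'
from h import *
s=arm.observe(); print(s['clock'],s['tool_pos'],s['gripper_width'])
im=grab_frame('wrist'); np.save('w2.npy',im); cv2.imwrite('pics/w2.png',im[:,:,::-1])
print('knob pred px', w2px(cam('wrist',s),(.486,-.034,.0895)))
plan(np.array([.486,-.0345,.072]),rdown((.083,-1)),3)
E
```

```text
4.5 [ 0.48826366 -0.03512764  0.12654519] 0.06540387950353585
knob pred px [284.48011826 245.63508319]
total turn deg 0.4 dist 0.056
[[-0.0002, 0.0013, 0.0188], [-0.0022, 0.0003, 0.0013], 0]
[[-0.0002, 0.0013, 0.0188], [-0.0022, 0.0003, 0.0013], 0]
[[-0.0002, 0.0012, 0.0188], [-0.0022, 0.0003, 0.0013], 0]
```

View pics/w2.png

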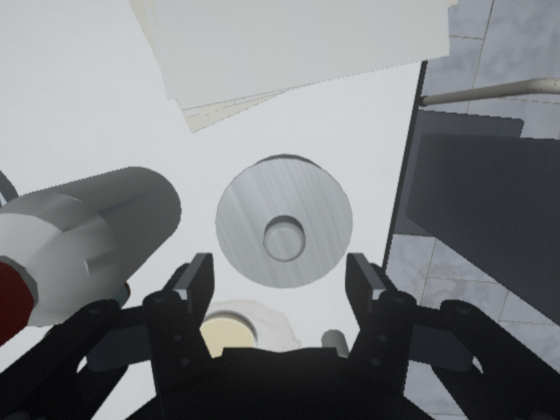

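```bash
python3 - <<'E'
from h import *
s=arm.observe(); C=cam('wrist',s)
print(px2w(C,(284,240.5),.0895),px2w(C,(284,221),.057),px2w(C,(216,221),.057),px2w(C,(352,221),.057))
plan(np.array([.486,-.0365,.072]),rdown((.083,-1)),3)
E
```

```text
[ 0.48794992 -0.03613948  0.0895    ] [ 0.4878277 -0.038093   0.057    ] [ 0.53555014 -0.03384882  0.057     ] [ 0.44023602 -0.04232555  0.057     ]
total turn deg 0.4 dist 0.056
[[0.0005, 0.0014, 0.0188], [-0.0022, 0.0003, 0.0013], 0]
[[0.0005, 0.0013, 0.0188], [-0.0022, 0.0003, 0.0013], 0]
[[0.0005, 0.0013, 0.0188], [-0.0022, 0.0003, 0.0013], 0]
```

Request:
arm_command(
  rows=[
    [[0.001, 0.001, 0.025], [-0.002, 0, 0], 60],
    [[0.001, 0, 0.02], [-0.002, 0, 0], 60],
    [[0, 0, 0.009], [-0.002, 0, 0], 60],
    [[0, 0, 0], [0, 0, 0], 60],
  ],
)

```text
clock: 5.05
tool_pos: [0.495, -0.0343, 0.0807]
ee_rot: [-2.311, 2.113, -0.011]
force: [0.1, 0.2, -0.2]
gripper_width: 0.0653
```

```bash
python3 - <<'E'
from h import *
s=arm.observe(); print(s['clock'],s['tool_pos'],s['gripper_width'],s['force'])
im=grab_frame('wrist'); cv2.imwrite('pics/w3.png',im[:,:,::-1])
E
```

```text
5.05 [ 0.49495695 -0.03425622  0.08066613] 0.06525739719478366 [ 0.09089204  0.19908049 -0.20399549]
```

View pics/w3.png

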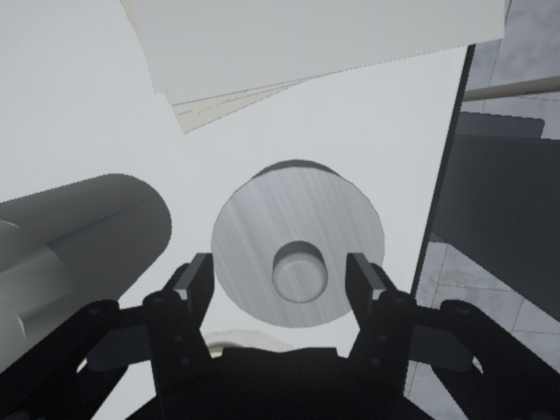

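```bash
python3 - <<'E'
from h import *
plan(np.array([.4877,-.0365,.073]),rdown((.083,-1)),1)
E
```

```text
total turn deg 0.9 dist 0.011
[[0.0016, 0.0078, 0.008], [-0.0135, 0.0021, 0.0067], 0]
```

Request:
arm_command(
  rows=[
    [[0.001, 0.008, 0.002], [-0.0135, 0.002, 0.006], 60],
    [[0, 0, 0], [0, 0, 0], 60],
  ],
)

```text
clock: 5.35
tool_pos: [0.4877, -0.0357, 0.0805]
ee_rot: [-2.311, 2.126, -0.001]
force: [0.1, -0.6, -0.2]
gripper_width: 0.0652
```

```bash
python3 - <<'E'
from h import *
print(arm.observe()['tool_pos'])
plan(np.array([.4877,-.0365,.073]),rdown((.083,-1)),1)
E
```

```text
[ 0.48773475 -0.03565771  0.08049514]
total turn deg 0.1 dist 0.008
[[0.0008, 0.0001, 0.0075], [-0.0016, 0.0004, 0.0006], 0]
```

Request:
arm_command(
  rows=[
    [[0.001, 0, 0.0075], [0, 0, 0], 60],
    [[0, 0, 0], [0, 0, 0], 60],
  ],
)

```text
clock: 5.6
tool_pos: [0.488, -0.0367, 0.073]
ee_rot: [-2.31, 2.125, -0.002]
force: [-0.4, 0.2, -0.0]
gripper_width: 0.0652
```

```bash
python3 - <<'E'
from h import *
print(arm.observe()['tool_pos'])
plan(np.array([.4877,-.0365,.073]),rdown((.083,-1)),1)
E
```

```text
[ 0.48800905 -0.03666003  0.07296352]
total turn deg 0.2 dist 0.0
[[-0.0002, 0.0003, -0.0], [-0.0026, 0.0006, 0.0006], 0]
```

Now close on the knob.

Request:
arm_command(
  rows=[
    [[0, 0, 0], [0, 0, 0], 200],
    [[0, 0, 0], [0, 0, 0], 200],
    [[0, 0, 0], [0, 0, 0], 200],
    [[0, 0, 0], [0, 0, 0], 200],
    [[0, 0, 0], [0, 0, 0], 200],
  ],
  grip_force=40,
)

```text
clock: 6.22
tool_pos: [0.4864, -0.0372, 0.0736]
ee_rot: [2.311, -2.127, -0.001]
force: [0.1, -0.1, -0.8]
gripper_width: 0.024
```

```bash
python3 - <<'E'
from h import *
s=arm.observe(); print(s['tool_pos'],s['gripper_width'],s['force'])
plan(np.array([.4877,-.0365,.083]),rdown((.083,-1)),1)
im=grab_frame('wrist'); cv2.imwrite('pics/w4.png',im[:,:,::-1])
E
```

```text
[ 0.48637191 -0.03723707  0.07356143] 0.02401307794160972 [ 0.05532989 -0.05424795 -0.78227574]
total turn deg 0.0 dist 0.01
[[-0.0006, -0.0014, -0.0094], [0.0007, -0.0001, 0.0004], 0]
```

View pics/w4.png

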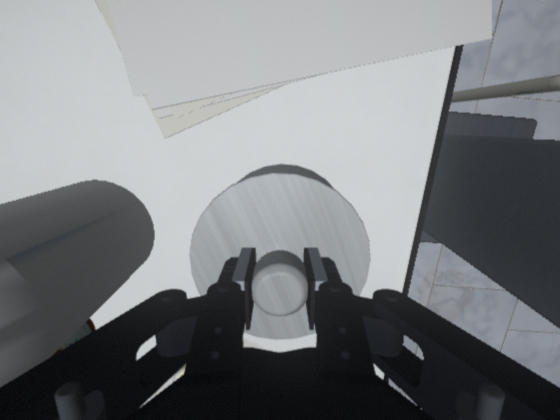

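Request:
arm_command(
  rows=[
    [[0, 0, -0.005], [0, 0, 0], 200],
    [[0, 0, -0.01], [0, 0, 0], 200],
    [[0, 0, -0.015], [0, 0, 0], 200],
    [[0, 0, -0.02], [0, 0, 0], 200],
    [[0, 0, 0], [0, 0, 0], 200],
  ],
)

```text
clock: 6.9
tool_pos: [0.4868, -0.0371, 0.1266]
ee_rot: [2.312, -2.127, -0.0]
force: [0.4, 0.1, -1.4]
gripper_width: 0.0244
```

```bash
python3 - <<'E'
from h import *
s=arm.observe(); print(s['tool_pos'],s['gripper_width'],s['force'])
plan(np.array([.486,-.192,.115]),rdown((.083,-1)),4)
im=grab_frame('scene'); cv2.imwrite('pics/s4.png',cv2.resize(im[150:320,180:420,::-1],(0,0),fx=3.2,fy=3.2))
E
```

```text
[ 0.48684301 -0.03713961  0.12663711] 0.02443573966554312 [ 0.41227758  0.11611685 -1.41283269]
total turn deg 0.0 dist 0.155
[[0.0386, 0.0034, 0.0029], [0.0001, -0.0001, 0.0002], 0]
[[0.0386, 0.0034, 0.0029], [0.0001, -0.0001, 0.0002], 0]
[[0.0386, 0.0034, 0.0029], [0.0001, -0.0001, 0.0002], 0]
[[0.0386, 0.0034, 0.0029], [0.0001, -0.0001, 0.0002], 0]
```

View pics/s4.png

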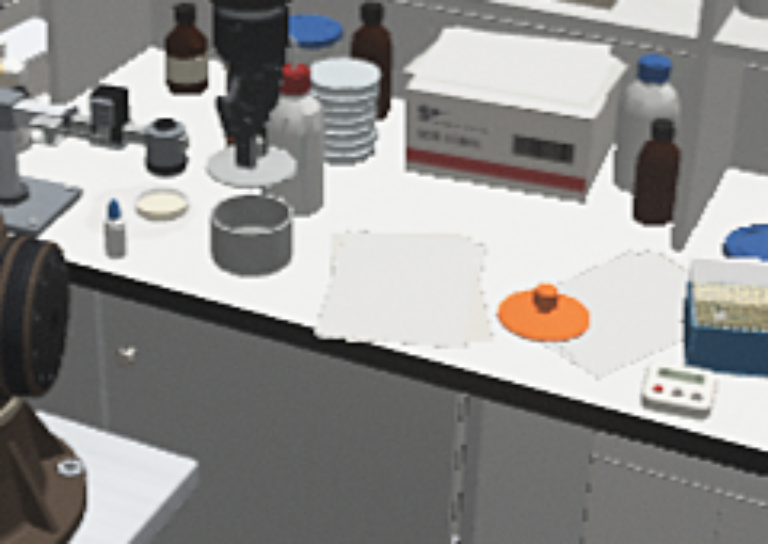

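Request:
arm_command(
  rows=[
    [[0.02, 0.002, 0], [0, 0, 0], 200],
    [[0.035, 0.003, 0], [0, 0, 0], 200],
    [[0.04, 0.004, 0.002], [0, 0, 0], 200],
    [[0.035, 0.003, 0.005], [0, 0, 0], 200],
    [[0.02, 0.002, 0.003], [0, 0, 0], 200],
  ],
)

```text
clock: 7.58
tool_pos: [0.4833, -0.1906, 0.1129]
ee_rot: [2.313, -2.121, -0.006]
force: [-0.4, 0.2, -0.9]
gripper_width: 0.0245
```

Request:
arm_command(
  rows=[
    [[0, 0, 0.015], [0, 0, 0], 200],
    [[0, 0, 0.02], [0, 0, 0], 200],
    [[0, 0, 0], [0, 0, 0], 200],
  ],
)

```text
clock: 7.95
tool_pos: [0.481, -0.191, 0.0739]
ee_rot: [2.308, -2.124, -0.011]
force: [-0.2, -0.0, -0.9]
gripper_width: 0.0242
```

```bash
python3 - <<'E'
from h import *
s=arm.observe(); print(s['tool_pos'],s['gripper_width'],s['force'])
plan(np.array([.486,-.192,.04]),rdown((.083,-1)),1)
im=grab_frame('wrist'); cv2.imwrite('pics/w5.png',im[:,:,::-1])
E
```

```text
[ 0.48104548 -0.19101764  0.07392446] 0.024164685962068787 [-0.21366276 -0.01720468 -0.9074792 ]
total turn deg 0.5 dist 0.034
[[0.0014, -0.0052, 0.0339], [0.0089, 0.0018, 0.0002], 0]
```

View pics/w5.png

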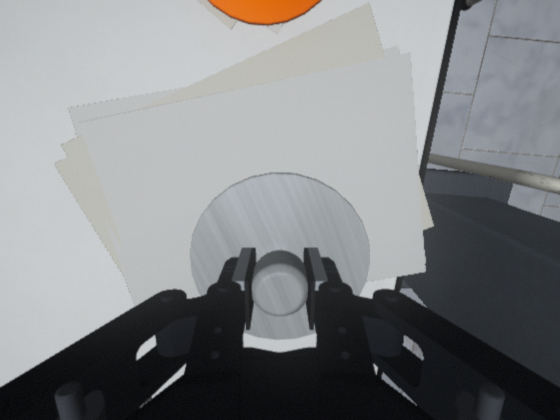

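Request:
arm_command(
  rows=[
    [[0, -0.002, 0.018], [0.009, 0.002, 0], 200],
    [[0, 0, 0.015], [0.003, 0, 0], 200],
    [[0, 0, 0.005], [0.003, 0, 0], 200],
    [[0, 0, 0], [0.0, 0, 0], 200],
  ],
)

```text
clock: 8.5
tool_pos: [0.486, -0.1893, 0.0383]
ee_rot: [-2.31, 2.118, -0.014]
force: [-0.9, 0.8, -1.2]
gripper_width: 0.0245
```

```bash
python3 - <<'E'
from h import *
s=arm.observe(); print(s['tool_pos'],s['gripper_width'],s['force'])
plan(np.array([.481,-.192,.0245]),rdown((.083,-1)),1)
E
```

```text
[ 0.48600727 -0.18926113  0.03826552] 0.024452617925553432 [-0.86424254  0.75089824 -1.18621052]
total turn deg 0.7 dist 0.015
[[0.0023, 0.0054, 0.0137], [-0.0116, -0.0015, 0.004], 0]
```

Request:
arm_command(
  rows=[
    [[0, 0, 0.004], [-0.0115, -0.001, 0.003], 200],
    [[0, 0, 0], [0, 0, 0], 200],
    [[0, 0, 0.004], [0, 0, 0], 200],
    [[0, 0, 0], [0, 0, 0], 200],
  ],
)

```text
clock: 9.0
tool_pos: [0.4873, -0.1892, 0.0314]
ee_rot: [-2.312, 2.126, -0.003]
force: [-0.5, 0.2, -0.9]
gripper_width: 0.0242
```

```bash
python3 - <<'E'
from h import *
s=arm.observe(); print(s['tool_pos'],s['gripper_width'],s['force'])
plan(np.array([.486,-.192,.0245]),rdown((.083,-1)),1)
E
```

```text
[ 0.48730623 -0.18916266  0.0313615 ] 0.024217635116657966 [-0.50496535  0.20582838 -0.8828084 ]
total turn deg 0.1 dist 0.008
[[0.0027, 0.0016, 0.0069], [-0.0019, -0.0008, 0.0011], 0]
```

Request:
arm_command(
  rows=[
    [[0, 0, 0.004], [0, 0, 0], 200],
    [[0, 0, 0.002], [0, 0, 0], 200],
    [[0, 0, 0.0], [0, 0, 0], 200],
  ],
)

```text
clock: 9.38
tool_pos: [0.4872, -0.1893, 0.0249]
ee_rot: [-2.312, 2.126, -0.003]
force: [-0.4, -0.6, -0.4]
gripper_width: 0.0244
```

Request:
arm_command(
  rows=[
    [[0, 0, 0.001], [0, 0, 0], 200],
    [[0, 0, 0.0], [0, 0, 0], 200],
  ],
)

```text
clock: 9.62
tool_pos: [0.4872, -0.1893, 0.0238]
ee_rot: [-2.312, 2.126, -0.003]
force: [0.1, 0.4, -1.1]
gripper_width: 0.0243
```

Request:
arm_command(
  rows=[
    [[0, 0, 0.001], [0, 0, 0], 200],
    [[0, 0, 0.0], [0, 0, 0], 200],
  ],
)

```text
clock: 9.88
tool_pos: [0.4875, -0.1892, 0.0236]
ee_rot: [-2.312, 2.125, -0.004]
force: [-0.1, -0.2, -1.9]
gripper_width: 0.0245
```

Request:
arm_command(
  rows=[
    [[0, 0, 0.001], [0, 0, 0], 200],
    [[0, 0, 0.0], [0, 0, 0], 200],
  ],
)

```text
clock: 10.12
tool_pos: [0.4876, -0.1892, 0.0236]
ee_rot: [-2.313, 2.125, -0.004]
force: [0.5, -0.0, -2.0]
gripper_width: 0.0244
```

Request:
arm_command(
  rows=[
    [[0, 0, 0], [0, 0, 0], 170],
    [[0, 0, 0.0], [0, 0, 0], 150],
    [[0, 0, 0.0], [0, 0, 0], 110],
    [[0, 0, 0], [0, 0, 0], 60],
    [[0, 0, 0], [0, 0, 0], 60],
  ],
)

```text
clock: 10.75
tool_pos: [0.488, -0.1893, 0.0234]
ee_rot: [-2.312, 2.124, -0.005]
force: [-0.1, 0.5, 0.1]
gripper_width: 0.065
```

Request:
arm_command(
  rows=[
    [[0, 0, -0.015], [0, 0, 0], 60],
    [[0, 0, -0.03], [0, 0, 0], 60],
    [[0, 0, -0.05], [0, 0, 0], 30],
    [[0, 0, -0.06], [0, 0, 0], 30],
    [[0, 0, -0.05], [0, 0, 0], 30],
  ],
)

```text
clock: 11.38
tool_pos: [0.4849, -0.1891, 0.2348]
ee_rot: [2.311, -2.123, -0.003]
force: [1.3, 0.4, 0.2]
gripper_width: 0.0754
```

```bash
python3 - <<'E'
from h import *
s=arm.observe(); print(s['clock'],s['tool_pos'],s['gripper_width'],s['force'])
plan(np.array([.472,.05,.28]),rdown((.083,-1)),5)
im=grab_frame('scene'); cv2.imwrite('pics/s6.png',cv2.resize(im[150:320,180:420,::-1],(0,0),fx=3.2,fy=3.2))
E
```

```text
11.375 [ 0.4848617  -0.18909493  0.23480967] 0.07535967583120055 [1.31156914 0.3903312  0.21647442]
total turn deg 0.2 dist 0.244
[[-0.0479, -0.0015, -0.0091], [0.0007, -0.0002, 0.0004], 0]
[[-0.0479, -0.0014, -0.0091], [0.0007, -0.0002, 0.0004], 0]
[[-0.0479, -0.0014, -0.0091], [0.0007, -0.0002, 0.0004], 0]
[[-0.0479, -0.0014, -0.0091], [0.0007, -0.0002, 0.0004], 0]
[[-0.0479, -0.0014, -0.009], [0.0007, -0.0002, 0.0004], 0]
```

View pics/s6.png

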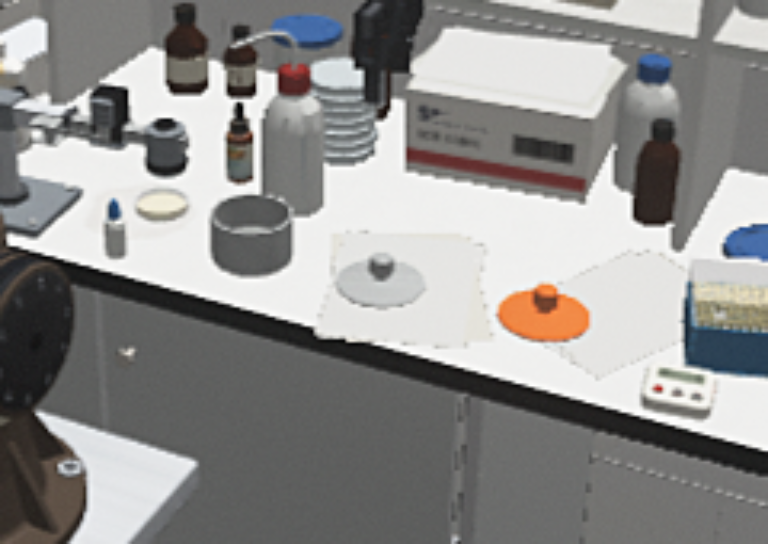

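Request:
arm_command(
  rows=[
    [[-0.04, -0.001, -0.01], [0, 0, 0], 30],
    [[-0.055, -0.002, -0.01], [0, 0, 0], 30],
    [[-0.06, -0.002, -0.01], [0, 0, 0], 30],
    [[-0.06, -0.002, -0.005], [0, 0, 0], 30],
    [[-0.05, -0.002, 0], [0, 0, 0], 30],
  ],
)

```text
clock: 12.05
tool_pos: [0.4737, 0.0789, 0.2848]
ee_rot: [-2.299, 2.124, -0.021]
force: [0.4, 0.0, -0.1]
gripper_width: 0.0758
```

Request:
arm_command(
  rows=[
    [[0, 0, 0], [0, 0, 0], 30],
    [[0, 0, 0], [0, 0, 0], 30],
  ],
)

```text
clock: 12.3
tool_pos: [0.473, 0.0816, 0.2863]
ee_rot: [-2.304, 2.117, -0.022]
force: [-0.1, 0.5, -0.5]
gripper_width: 0.0752
```

```bash
python3 - <<'E'
from h import *
s=arm.observe(); print(s['clock'],s['tool_pos'],s['ee_rot'],s['gripper_width'])
im=grab_frame('wrist'); np.save('w7.npy',im); cv2.imwrite('pics/w7.png',im[:,:,::-1])
C=cam('wrist',s)
for p in [(.469,.126,.172),(.474,.060,.146),(.487,-.037,.055)]: print(w2px(C,p))
E
```

```text
12.3 [0.4729815  0.08164659 0.28630089] [-2.30363003  2.11676805 -0.0217648 ] 0.07524750421751861
[282.82271146 258.00169992]
[283.91832895 178.79533113]
[280.2874111   77.72090483]
```

View pics/w7.png

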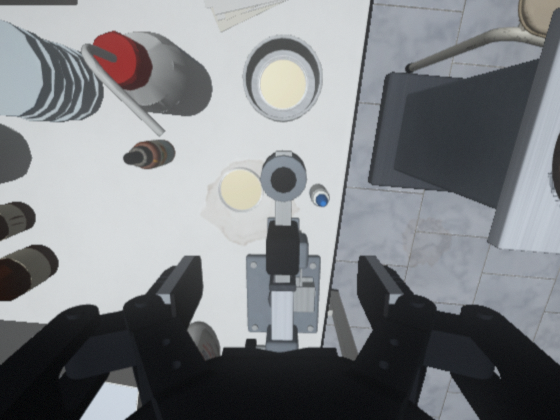

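```bash
python3 - <<'E'
from h import *
im=np.load('w7.npy')
g=np.clip(im[215:285,255:325].astype(float)*3,0,255).astype(np.uint8)
a=cv2.resize(g[:,:,::-1],(0,0),fx=5.5,fy=5.5,interpolation=cv2.INTER_CUBIC)
b=cv2.resize(im[145:215,250:320,::-1],(0,0),fx=5.5,fy=5.5,interpolation=cv2.INTER_CUBIC)
cv2.imwrite('pics/g7.png',np.hstack([a,b]))
E
```

```text
(no output)
```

View pics/g7.png

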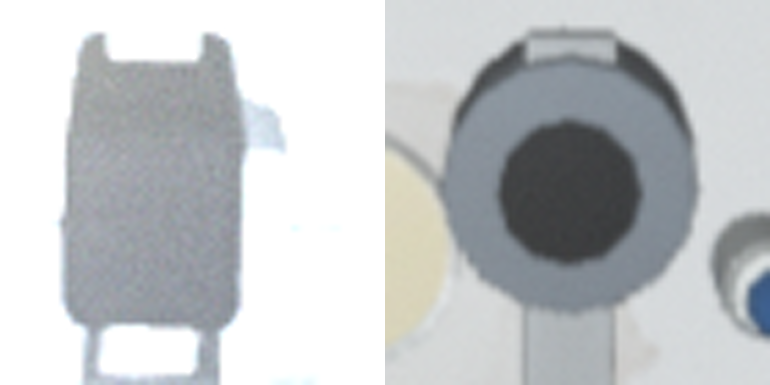

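```bash
python3 - <<'E'
from h import *
s=arm.observe(); C=cam('wrist',s)
for n,p,z in [('lens',(283.8,178.5),.146),('griprear',(282.6,274.2),.172),('gripL',(266.5,262),.172),('gripR',(299,262),.172),('potrimL',(243,78),.055),('potrimR',(322,78),.055),('rimtop',(283,36),.055),('rimbot',(283,121),.055)]:
    print(n,px2w(C,p,z).round(4))
K,A,e=C
L=px2w(C,(283.8,178.5),.146)
for sl in (.083,):
    d=np.array([sl,-1,0])/np.hypot(sl,1); print('grip from lens',L-.065*d)
# project stand axis line to image for check
plan(np.array([.4688,.1255,.20]),rdown((.083,-1)),3)
E
```

```text
lens [0.4742 0.0594 0.146 ]
griprear [0.468  0.1414 0.172 ]
gripL [0.4832 0.1309 0.172 ]
gripR [0.4545 0.1282 0.172 ]
potrimL [ 0.5283 -0.0336  0.055 ]
potrimR [ 0.4409 -0.0408  0.055 ]
rimtop [ 0.4876 -0.0788  0.055 ]
rimbot [0.48   0.0083 0.055 ]
grip from lens [0.46884005 0.12420523 0.146     ]
total turn deg 1.1 dist 0.097
[[-0.0148, 0.0007, 0.0287], [-0.0063, -0.0005, 0.0003], 0]
[[-0.0148, 0.0006, 0.0287], [-0.0063, -0.0005, 0.0003], 0]
[[-0.0148, 0.0004, 0.0287], [-0.0063, -0.0005, 0.0003], 0]
```

```bash
python3 - <<'E'
from h import *
C=cam('wrist');T=cam('top')
def ray(C,p):
    K,A,e=C; d=A@np.linalg.inv(K)@np.array([*p,1.]); return e,d/np.linalg.norm(d)
e1,d1=ray(C,(162,133)); e2,d2=ray(T,(224.9,171.3))
M=np.column_stack([d1,-d2]); t=np.linalg.lstsq(M,e2-e1,rcond=None)[0]; print(e1+d1*t[0],e2+d2*t[1])
E
```

```text
[0.55993602 0.02527095 0.2075982 ] [0.5598302  0.02380538 0.20747679]
```

Request:
arm_command(
  rows=[
    [[-0.015, 0.001, 0.025], [-0.006, 0, 0], 20],
    [[-0.015, 0.001, 0.03], [-0.006, 0, 0], 20],
    [[-0.012, 0, 0.02], [-0.006, 0, 0], 20],
    [[0, 0, 0], [0, 0, 0], 20],
    [[0, 0, 0], [0, 0, 0], 20],
  ],
)

```text
clock: 12.98
tool_pos: [0.4699, 0.118, 0.2114]
ee_rot: [-2.302, 2.136, -0.005]
force: [-0.4, 0.1, -0.4]
gripper_width: 0.0786
```

```bash
python3 - <<'E'
from h import *
s=arm.observe(); print(s['clock'],s['tool_pos'],s['ee_rot'],s['gripper_width'])
plan(np.array([.4688,.1245,.20]),rdown((.083,-1)),1)
E
```

```text
12.975 [0.46989742 0.1180181  0.21140282] [-2.3019891   2.1356739  -0.00459685] 0.07863244981232753
total turn deg 0.5 dist 0.013
[[-0.0066, 0.0006, 0.0114], [-0.0031, -0.0011, -0.0079], 0]
```

Request:
arm_command(
  rows=[
    [[-0.0065, 0.0006, 0.012], [-0.003, -0.001, -0.008], 20],
    [[0, 0, 0], [0, 0, 0], 20],
  ],
)

```text
clock: 13.22
tool_pos: [0.4694, 0.124, 0.2]
ee_rot: [-2.309, 2.127, -0.001]
force: [0.7, 0.1, 0.3]
gripper_width: 0.0786
```

```bash
python3 - <<'E'
from h import *
s=arm.observe(); print(s['clock'],s['tool_pos'],s['ee_rot'],s['gripper_width'])
plan(np.array([.4688,.1245,.145]),rdown((.083,-1)),1)
im=grab_frame('wrist'); cv2.imwrite('pics/w8.png',im[:,:,::-1])
C=cam('wrist',s); print(w2px(C,(.4688,.1245,.172)),w2px(C,(.4742,.0594,.146)))
E
```

```text
13.225 [0.46939011 0.12403635 0.19998883] [-2.30886194e+00  2.12722094e+00 -7.32451903e-04] 0.07862541576653709
total turn deg 0.1 dist 0.055
[[-0.0004, 0.0007, 0.055], [-0.0019, 0.0011, -0.001], 0]
[281.78884835 250.37140667] [281.66448215 130.82901653]
```

View pics/w8.png

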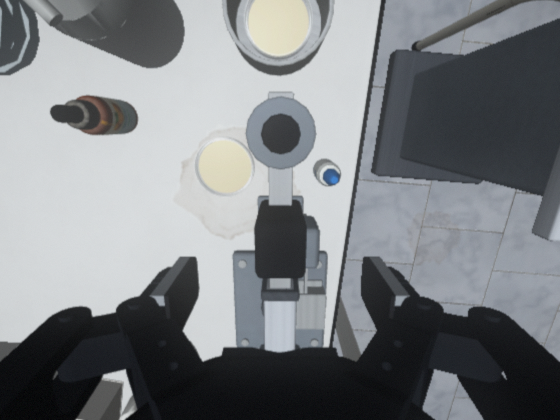

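Request:
arm_command(
  rows=[
    [[0, 0, 0.03], [0, 0, 0], 20],
    [[0, 0, 0], [0, 0, 0], 20],
    [[0, 0, 0.02], [0, 0, 0], 20],
    [[0, 0, 0], [0, 0, 0], 20],
  ],
)

```text
clock: 13.78
tool_pos: [0.4719, 0.125, 0.1535]
ee_rot: [-2.307, 2.122, -0.005]
force: [1.3, -0.4, -0.6]
gripper_width: 0.0789
```

```bash
python3 - <<'E'
from h import *
s=arm.observe(); print(s['clock'],s['tool_pos'],s['ee_rot'],s['force'])
plan(np.array([.4688,.1245,.145]),rdown((.083,-1)),1)
E
```

```text
13.775 [0.47194223 0.12504015 0.15353018] [-2.30678516  2.1218863  -0.00517488] [ 1.34396496 -0.35253889 -0.61618513]
total turn deg 0.5 dist 0.009
[[0.0003, 0.0032, 0.0085], [-0.0076, 0.0025, 0.0006], 0]
```

Request:
arm_command(
  rows=[
    [[0, 0.004, 0.0085], [-0.0076, 0.0025, 0], 20],
    [[0, 0, 0], [0, 0, 0], 20],
  ],
)

```text
clock: 14.02
tool_pos: [0.4689, 0.1254, 0.1468]
ee_rot: [-2.311, 2.125, -0.001]
force: [-0.1, -0.5, 0.5]
gripper_width: 0.079
```

```bash
python3 - <<'E'
from h import *
s=arm.observe(); print(s['clock'],s['tool_pos'],s['ee_rot'],s['force'])
plan(np.array([.468,.1245,.145]),rdown((.083,-1)),1)
E
```

```text
14.025 [0.46894045 0.12535418 0.14681244] [-2.31096540e+00  2.12467941e+00 -1.36954309e-03] [-0.07558484 -0.52750088  0.45901536]
total turn deg 0.2 dist 0.002
[[0.0008, 0.001, 0.0018], [-0.0023, 0.001, 0.0011], 0]
```

Request:
arm_command(
  rows=[
    [[0.0005, 0.001, 0.002], [0, 0, 0], 60],
    [[0, 0, 0], [0, 0, 0], 130],
    [[0, 0, 0], [0, 0, 0], 200],
    [[0, 0, 0], [0, 0, 0], 220],
    [[0, 0, 0], [0, 0, 0], 220],
  ],
  grip_force=50,
)

```text
clock: 14.65
tool_pos: [0.4691, 0.1249, 0.1461]
ee_rot: [-2.31, 2.123, -0.003]
force: [1.5, 0.5, 0.1]
gripper_width: 0.0294
```

Request:
arm_command(
  rows=[
    [[0, 0, 0], [0, 0, 0], 220],
    [[0, 0, 0], [0, 0, 0], 220],
  ],
)

```text
clock: 14.9
tool_pos: [0.4691, 0.1249, 0.1461]
ee_rot: [-2.31, 2.124, -0.003]
force: [2.5, -1.1, 0.5]
gripper_width: 0.0292
```

```bash
python3 - <<'E'
from h import *
s=arm.observe(); print(s['clock'],s['tool_pos'],s['ee_rot'],s['force'],s['gripper_width'])
plan(np.array([.468,.1245,.145]),rdown((.083,-1)),1)
im=grab_frame('wrist'); cv2.imwrite('pics/w9.png',im[:,:,::-1])
E
```

```text
14.9 [0.46906749 0.1249343  0.14614181] [-2.31006958  2.12354954 -0.00336108] [ 2.54000447 -1.0849424   0.53036691] 0.02922043653969737
total turn deg 0.3 dist 0.002
[[0.0003, 0.0011, 0.0011], [-0.0042, 0.001, 0.0013], 0]
```

View pics/w9.png

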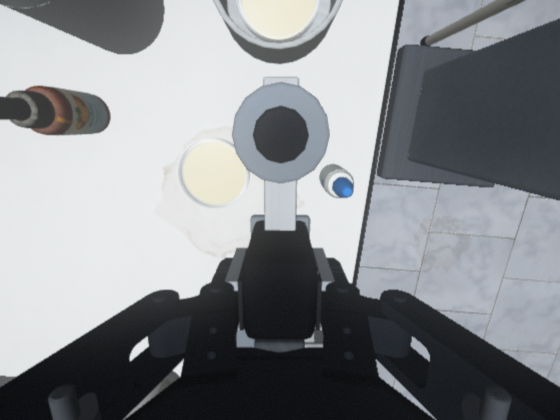

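Request:
arm_command(
  rows=[
    [[0.006, 0, 0], [0, 0, 0], 220],
    [[0.008, 0, 0], [0, 0, 0], 220],
    [[0.008, 0, 0], [0, 0, 0], 220],
    [[0, 0, 0], [0, 0, 0], 220],
  ],
)

```text
clock: 15.45
tool_pos: [0.4708, 0.1023, 0.1461]
ee_rot: [-2.309, 2.123, -0.002]
force: [2.0, 3.1, -0.3]
gripper_width: 0.0294
```

```bash
python3 - <<'E'
from h import *
s=arm.observe(); print(s['clock'],s['tool_pos'],s['ee_rot'],s['force'],s['gripper_width'])
d=np.array([.083,-1,0])/np.hypot(.083,1); h=np.array([.4691,.1249,.1461])
print('pulled',(s['tool_pos']-h)@d,'lateral',(s['tool_pos']-h)-((s['tool_pos']-h)@d)*d)
E
```

```text
15.45 [0.47084117 0.10227203 0.14611269] [-2.30929502e+00  2.12286911e+00 -1.81907531e-03] [ 2.01258811  3.07276211 -0.25337945] 0.02939515608915948
pulled 0.022694450594782575 lateral [-1.36016021e-04 -1.12893297e-05  1.26858951e-05]
```

Request:
arm_command(
  rows=[
    [[0.015, 0, 0], [0, 0, 0], 220],
    [[0.018, 0, 0], [0, 0, 0], 220],
    [[0.018, 0, 0], [0, 0, 0], 220],
    [[0.012, 0, 0], [0, 0, 0], 220],
    [[0, 0, 0], [0, 0, 0], 220],
  ],
)

```text
clock: 16.08
tool_pos: [0.4759, 0.0372, 0.1461]
ee_rot: [-2.309, 2.123, -0.001]
force: [1.0, 3.4, 0.7]
gripper_width: 0.0296
```

```bash
python3 - <<'E'
from h import *
s=arm.observe(); print(s['clock'],s['tool_pos'],s['ee_rot'],s['force'],s['gripper_width'])
d=np.array([.083,-1,0])/np.hypot(.083,1); h=np.array([.4691,.1249,.1461])
print('pulled',(s['tool_pos']-h)@d,'lateral',(s['tool_pos']-h)-((s['tool_pos']-h)@d)*d)
plan(h+.1*d,rdown((.083,-1)),1)
im=grab_frame('wrist'); cv2.imwrite('pics/w10.png',im[:,:,::-1])
im=grab_frame('top'); cv2.imwrite('pics/t10.png',cv2.resize(im[180:250,120:280,::-1],(0,0),fx=5,fy=5,interpolation=cv2.INTER_CUBIC))
E
```

```text
16.075 [0.47594563 0.03717324 0.14611081] [-2.30864811e+00  2.12332943e+00 -6.46358591e-04] [0.97597076 3.43399239 0.73236479] 0.02963827526132588
pulled 0.0879923828807252 lateral [-4.32708690e-04 -3.59148213e-05  1.08076332e-05]
total turn deg 0.3 dist 0.012
[[0.012, -0.0004, -0.0], [-0.0039, 0.0031, 0.0008], 0]
```

View pics/w10.png

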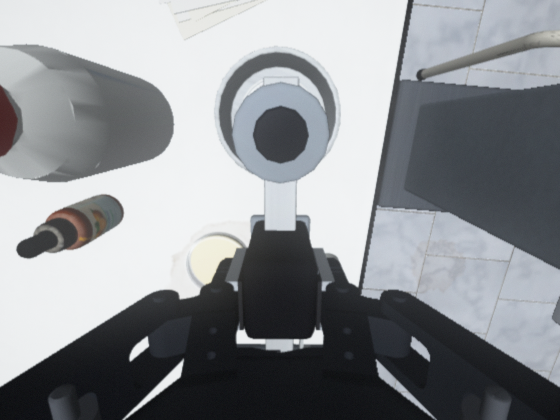

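View pics/t10.png

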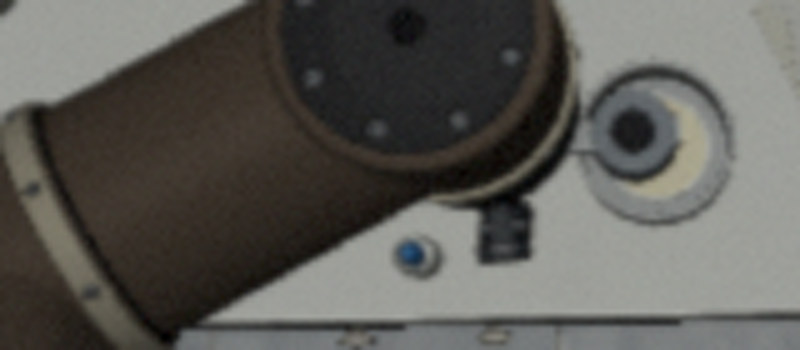

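Request:
arm_command(
  rows=[
    [[0.007, 0, 0], [0, 0, 0], 220],
    [[0.005, 0, 0], [0, 0, 0], 220],
    [[0, 0, 0], [0, 0, 0], 220],
    [[0, 0, 0], [0, 0, 0], 220],
  ],
)

```text
clock: 16.68
tool_pos: [0.4768, 0.0262, 0.1461]
ee_rot: [-2.31, 2.122, -0.0]
force: [0.8, 3.5, 2.4]
gripper_width: 0.0294
```

```bash
python3 - <<'E'
from h import *
s=arm.observe(); print(s['clock'],s['tool_pos'],s['ee_rot'],s['force'],s['gripper_width'])
d=np.array([.083,-1,0])/np.hypot(.083,1); h=np.array([.4691,.1249,.1461])
print('pulled',(s['tool_pos']-h)@d,'lateral',(s['tool_pos']-h)-((s['tool_pos']-h)@d)*d)
im=grab_frame('wrist'); cv2.imwrite('pics/w11.png',im[:,:,::-1])
a=im[60:200,200:360,::-1]; b=cv2.imread('pics/w9.png')[60:200,200:360]
cv2.imwrite('pics/c11.png',np.hstack([cv2.resize(x,(0,0),fx=2.5,fy=2.5) for x in (a,b)]))
im=grab_frame('scene'); cv2.imwrite('pics/s11.png',cv2.resize(im[150:290,150:350,::-1],(0,0),fx=4,fy=4,interpolation=cv2.INTER_CUBIC))
E
```

```text
16.675 [0.47682095 0.02618136 0.14611217] [-2.31022895e+00  2.12194978e+00 -2.22161348e-04] [0.82335037 3.53295649 2.3865168 ] 0.02942957377733512
pulled 0.09901898984941461 lateral [-4.69464679e-04 -3.89655683e-05  1.21689367e-05]
```

View pics/c11.png

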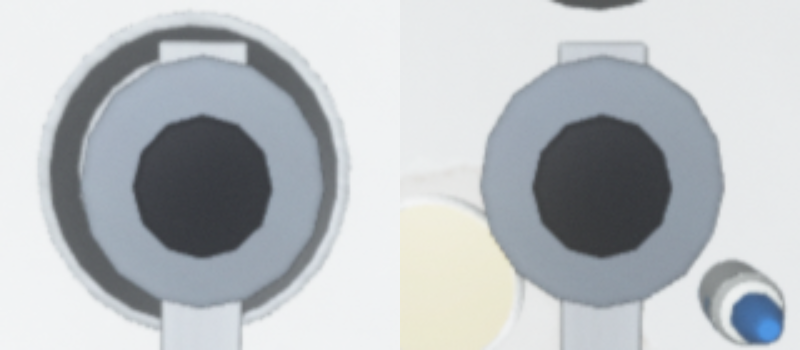

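View pics/s11.png

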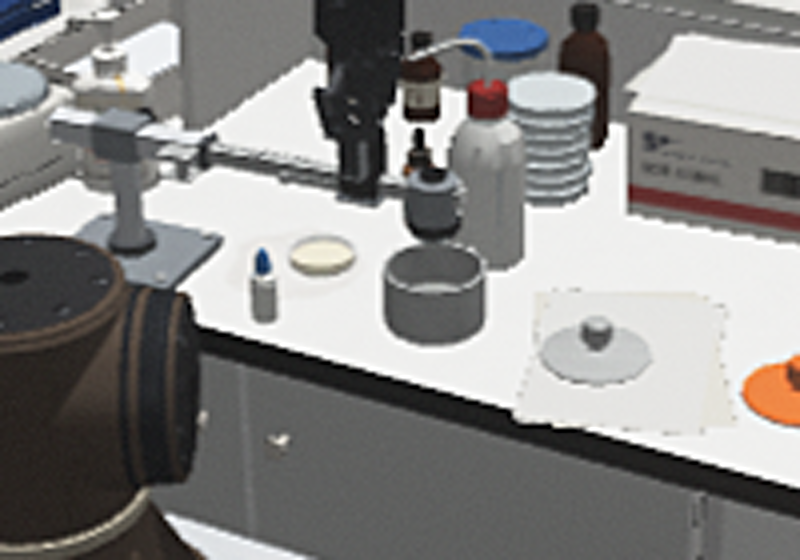

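View pics/w11.png

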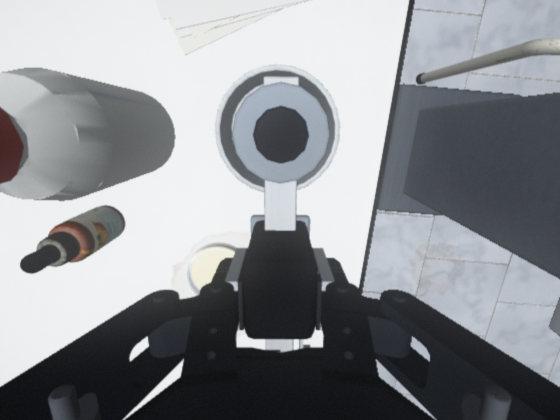

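Request:
arm_command(
  rows=[
    [[0.0012, 0, 0], [0, 0, 0], 220],
    [[0, 0, 0], [0, 0, 0], 220],
    [[0, 0, 0], [0, 0, 0], 220],
  ],
)

```text
clock: 17.15
tool_pos: [0.4769, 0.0251, 0.1461]
ee_rot: [-2.31, 2.122, -0.0]
force: [0.6, 3.1, 2.4]
gripper_width: 0.0295
```

```bash
python3 - <<'E'
from h import *
s=arm.observe(); print(s['clock'],s['tool_pos'],s['ee_rot'],s['force'],s['gripper_width'])
d=np.array([.083,-1,0])/np.hypot(.083,1); h=np.array([.4691,.1249,.1461])
print('pulled',(s['tool_pos']-h)@d)
C9=cam('wrist',{'tool_pos':np.array([0.46906749,0.1249343,0.14614181]),'ee_rot':np.array([-2.31006958,2.12354954,-0.00336108])})
print('lens at grasp',px2w(C9,(280.8,132.3),.146),'lens now (no slip)',px2w(cam('wrist',s),(280.8,132.3),.146))
im=grab_frame('scene'); g=im[175:205,185:245,::-1]; cv2.imwrite('pics/s12.png',cv2.resize(g,(0,0),fx=13,fy=13,interpolation=cv2.INTER_CUBIC))
S=cam('scene')
for t in (0,.05,.1): # predicted mark positions with mouth
    m=h+np.array([0,0,0])-.045*d+t*d; m[2]=.133; print(t,(w2px(S,m)-[185,175])*13)
E
```

```text
17.15 [0.47694483 0.025131   0.14614236] [-2.31043081e+00  2.12160295e+00 -2.34664908e-04] [0.60082565 3.14717033 2.41295349] 0.029491035152190273
pulled 0.1000759996858406
lens at grasp [0.47476646 0.06006081 0.146     ] lens now (no slip) [ 0.48271392 -0.03973915  0.146     ]
0 [231.30388262 133.53592361]
0.05 [398.84382167 164.19973225]
0.1 [569.3711736  195.41030877]
```

View pics/s12.png

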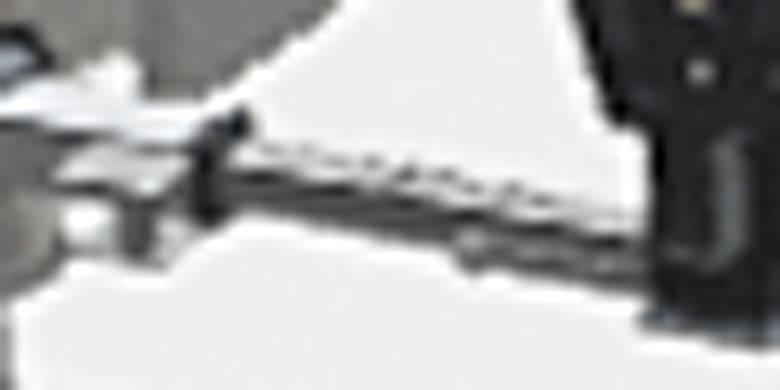

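```bash
python3 - <<'E'
from h import *
s=arm.observe(); print(s['clock'],s['tool_pos'],s['force'],s['gripper_width']); print(arm.sign_off())
E
```

```text
17.2 [0.47693382 0.02513223 0.14612611] [0.38204204 3.11629503 2.45341016] 0.029392967030222223
the job is handed in; nothing more can be done
None
```

I lifted the lid off the pot by its knob and set it down knob up. I then squeezed the grip, pulled the boom out to the 100 mm mark, and handed the job in at 17.2 s while still holding it there.

- **Lid:** it lies flat, about 15 cm to the right of the pot, centre to centre. It rests on the loose paper sheets there, because they cover that stretch of table. It touched down with about 2 N. I took no close-up after letting go, but the scene picture shows it flat with the knob up.
- **Lock button:** the gripper reads 29.4 mm on the grip. It reads about 2 mm low (24.4 mm on the 26 mm knob), so this fits the 32 mm expected with the button fully in. The boom also slid out freely.
- **Pull-out:** the arm moved 100.1 mm along the boom. The boom did not slip in the fingers: the lens stayed at the same place in the wrist picture. The spring pull is about 3.1 N, as expected.
- **Scale mark:** the arm hid the mouth of the sleeve from the top and wrist cameras, so I could not read the 100 mm mark directly there. In the coarse scene picture the first long mark stands about 51 ± 3 mm out, which agrees.
- **Lens:** it is at (0.483, -0.040), and the pot's centre is at about (0.485, -0.036). That is within 5 mm.
- **Other things:** the pot, dish, dropper bottle and timer look unmoved in the pictures. I judged this by eye only.

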